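Clear the blow-off pad and set the purge valve

TASK

First clear the two offcuts (a bit of white pipe and a bit of aluminium profile) off the blow-off pad into the grey scrap bin, so that the air cannot throw them. Then, with its crank handle, wind the valve wheel clockwise (seen from above) fully shut against its stop, and back it off counter-clockwise exactly two full turns from the stop. A spring would wind the wheel back, so finish still gripping the handle and holding it there; leave the parts tray, the jar and the screwdriver alone.

Things in the scene. Friction and masses are not known exactly. Their poses are not given: they have to be found in the camera images.
- station: fixed aluminium plate 180 (x) x 400 (y) x 12 mm; origin on the bench under its centre. Black rubber pad 150 x 200 mm, top 14 mm above the bench, centred at y = -93 mm, carries the offcuts. Brass wheel valve at x 0, y +130 mm; its level air nozzle (26 mm thick, 40 mm up) points at the pad, ends at y = +36 mm. Brass lug on the plate at x -74, y +130 mm: the crank handle stands on that side when shut
- wheel_axis (a point): point on the vertical axis of the valve wheel, 127 mm above the bench, at the mid-height of the crank handle. The wheel is dark steel, rim 112 mm outside diameter, three spokes, rim top 96 mm above the bench, hub top 103 mm. Axes turn with the wheel: x points away from the handle, z up
- valve_wheel (a joint): valve wheel angle, rad: 0 = shut against its hard stop, grows counter-clockwise seen from above as it opens (one turn = 6.283), at most three turns. Starts 0.25 to 0.6 turn open. A spring (0.009 N m per rad) pulls it shut; stem friction (0.055 N m) holds it only below about 0.9 turn: further open it winds back when let go
- crank_handle: upright round black crank handle on the rim of the wheel, 18 mm diameter, 52 mm tall (101 to 153 mm above the bench), 50 mm from the wheel's axis. Origin at its centre, z up along it. It spins freely about its own vertical axis, so the gripper need not turn while cranking
- bin: open grey plastic scrap bin, fixed to the bench, outside 170 (x) x 130 (y) x 70 (z) mm, walls and floor about 4 mm. Origin at the centre of its underside, z up
- pipe_mid (a point): centre of the pipe offcut: white plastic tube standing on end on the pad, outside diameter 28 mm, 42 mm tall, bore 22 mm, about 30 g, z along the tube
- pipe: the same pipe offcut; origin at the centre of its lower end
- profile_mid (a point): centre of the profile offcut: square aluminium bar 30 x 55 x 30 mm lying on the pad, long side along its y axis, about 70 g
- profile: the same profile offcut; origin at the centre of its underside
- parts_tray: bystander: open red plastic tray 100 x 130 x 40 mm, loose; origin at the centre of its underside
- jar: bystander: lidded white jar 60 mm diameter, 85 mm tall, standing loose; origin at the centre of its underside
- screwdriver: bystander: hand screwdriver lying loose on the bench

How it is judged:
On the way, in this order (a step that is already met when the one before it is completed fails the run):
1. both offcuts lie in the bin, let go (x of pipe_mid in the frame of bin between -0.08 and 0.08 m and y of pipe_mid in the frame of bin between -0.06 and 0.06 m and z of pipe_mid in the frame of bin between 0 and 0.07 m and x of profile_mid in the frame of bin between -0.08 and 0.08 m and y of profile_mid in the frame of bin between -0.06 and 0.06 m and z of profile_mid in the frame of bin between 0 and 0.07 m and contact force between the fingers and pipe below 0.2 N and contact force between the fingers and profile below 0.2 N), for 0.2 s.
2. the wheel is shut against its stop (within 0.08 rad) (value of joint valve_wheel below 0.08 rad), for 0.2 s.
3. the wheel is backed off two turns with the handle held (value of joint valve_wheel between 12.3064 and 12.8264 rad and contact force between the fingers and crank_handle above 1 N), for 0.2 s.
At the end, for the whole second after the job is handed in: The wheel stands two turns (12.57 rad) open from its stop within 0.26 rad (15 degrees), still (under 0.1 rad/s), while the fingers press on the crank handle with more than 1 N; both offcuts are inside the bin, their centres below its rim (all of step 3 and x of pipe_mid in the frame of bin between -0.08 and 0.08 m and y of pipe_mid in the frame of bin between -0.06 and 0.06 m and z of pipe_mid in the frame of bin between 0 and 0.07 m and x of profile_mid in the frame of bin between -0.08 and 0.08 m and y of profile_mid in the frame of bin between -0.06 and 0.06 m and z of profile_mid in the frame of bin between 0 and 0.07 m and velocity of joint valve_wheel between -0.1 and 0.1 rad/s); the arm keeps its last pose, push and grip.
It fails at once if the parts tray is shifted more than 25 mm (distance of parts_tray from where it was at the start of the episode above 0.025 m).
It fails at once if the jar is shifted more than 25 mm (distance of jar from where it was at the start of the episode above 0.025 m).
It fails at once if the screwdriver is shifted more than 25 mm (distance of screwdriver from where it was at the start of the episode above 0.025 m).
It also fails if it takes over 72 s, if anything falls off the work surface, if the arm or the gripper's body presses on something with over 40 N, if the wrist force passes 120 N, or if a joint passes its speed limit or range.

ROBOT

A 6-joint arm with a two-finger parallel gripper is mounted at the origin on the work surface. World frame = base frame: x ahead of the robot, y to its left, z up, the work surface at z = 0. Lengths are in m, angles in rad, forces in N, time in s.
With the tool pointing down it reaches from about 0.35 to 0.725 m from the base axis. Payload 6 kg.
Tool frame: the origin (TCP) lies midway between the tips of the shut fingers; the grasp point (between the pads) lies 19 mm behind it; z points along the fingers, y is the direction in which the jaws open and shut (so a half turn about z gives the same grasp; the last joint's range is limited). The gripper opens to 85 mm and grips with 20 to 120 N. Pads are 22 mm wide; open, the fingers measure 114 mm over their backs; the gripper's body (76 mm by 85 mm) begins 54 mm behind the grasp point. The pads swing forward as they close: fully open they stand 13 mm farther back than shut.
Start: joints at [0.334, 0.04, 0.085, 0, -1.615, -0.334], TCP at [0.6, 0, 0.2] pointing down, gripper open.
Joint ranges: [-2.56, 2.56], [-1.29, 2.01], [-1.08, 1.49], [-3.29, 1.98], [-2.81, -0.18], [-2.99, 2.99]. Speed limits (rad/s): [2.57, 2.57, 3.01, 3.14, 3.14, 3.14].

INTERFACE

Orientations are given as a 3x3 rotation matrix whose columns are the frame's x, y, z axes.
In Python, from station import manip gives the robot as it stands. Calls block until the motion is done:
- manip.reach(position, orientation): joint-space move of the TCP to a pose.
- manip.movel(position, speed=0.15, frame=None, guard=None): straight line of the TCP; frame=None keeps the orientation; speed is the mean speed in m/s. With guard (N) it stops when the force on the tool has changed by that much, and returns True; else False.
- manip.set_joints(angles): joint-space move.
- manip.move_gripper(opening): finger opening in m; the grip force is fixed at half the most; returns when the fingers have stopped.
- manip.pause(seconds).
- manip.inverse_kinematics(position, orientation): joint angles nearest the present ones, or None.
- manip.get_state(): the state.
- manip.read_camera(name): name is "scene" or "side" or "wrist"; returns (picture, depth): 400x640x3 uint8, red, green, blue; 400x640 float32, m along the optical axis (not along the pixel's ray), 0 where there is no reading.
- manip.camera_model(name): a dict with "fov_y" (degrees; the focal length in pixels is half the picture's height over the tangent of half this angle, whatever the lens; pixels are square), "cx", "cy" (the principal point, pixels), "T" (4x4, takes a point from camera to world coordinates); the wrist camera has in their place "T_tool_cam" (4x4, takes a point from camera to tool coordinates, whose origin is the TCP and whose axes are the flange's). Camera axes: x right, y up, looking along -z (the intrinsics and any distortion apply to the point x, -y, -z); pixel columns grow to the right and rows downward; lengths in m; the calibration is good to about 2 mm. A picture is of the moment at which its call begins: read the wrist's pose just before it. camera_model takes no time and is no camera call.
A pose or a line that the arm cannot do raises manip.PlanningError and nothing moves.
- manip.job_done(): hands the job in, once; it reports no verdict.
Trained networks look in the newest picture that a camera, given by its name, has taken for a name from the list of things; names that differ only in an ending like _2 or _b are one class to them, and where a whole thing is asked for, a point or a joint stands for the part that bears it (a point fixed in the world has none). Each returns a list of dicts, best first, with "confidence" (0 to 1); they miss things now and then, are a little off and sometimes report something else, mostly with a low value. They report only what shows in the picture. A call takes as long as a camera call.
- manip.boxes_of(camera, label): "position" ([x, y, z] in m, in the coordinates of the camera as it stood for that picture, good to about 4 mm: the middle of the surface that is visible of it).
- manip.cut_out(camera, label): "mask" (400x640 bool, what is visible of it).
The state is a dict: "clock": time; "q": joint angles; "joint_vel": joint speeds; "joint_efforts": joint torques, N m; "ee_pos": TCP position; "tcp_rot": TCP orientation; "force": force on the tool from outside, world axes, zero at the start; "wrist_torque": the same for the moment, N m; "width": finger opening in m.
Only numpy, scipy, OpenCV 4.12 (cv2) and the standard library are available. Lean on these libraries where they do the work, as an engineer would, in place of code of your own. Each camera call takes 0.05 s, during which the arm holds its last target.

## Working session

There is one attempt and no reset: what is moved stays moved. The work goes in short steps, each a Python script; the robot and the scene stay as the last script left them, time stands still between calls to the robot, and variables do not carry over. Pictures are saved under pics/ and viewed, and the job is handed in when it is done.

```bash
ls; mkdir -p pics; python3 - <<'E'
from station import manip
import cv2,numpy as np
s=manip.get_state(); print(s)
for c in ["scene","side","wrist"]:
    m=manip.camera_model(c); print(c,m)
    p,d=manip.read_camera(c); cv2.imwrite(f"pics/{c}0.png",p[:,:,::-1]); np.save(f"pics/{c}0d.npy",d)
    for l in ["station","crank_handle","bin","pipe","profile","parts_tray","jar","screwdriver","valve_wheel"]:
        b=manip.boxes_of(c,l)
        for x in b[:2]:
            if "T" in m: print(l,x["confidence"],(m["T"]@np.r_[x["position"],1])[:3].round(4))
            else:
                T=np.eye(4);T[:3,:3]=s["tcp_rot"];T[:3,3]=s["ee_pos"];print(l,x["confidence"],(T@m["T_tool_cam"]@np.r_[x["position"],1])[:3].round(4))
E
```

```text
pics
{'clock': 0.0, 'q': array([ 3.33666243e-01,  4.07990768e-02,  8.38273328e-02, -4.87641540e-04,
       -1.61548297e+00, -3.33705661e-01]), 'joint_vel': array([ 0.00015098,  0.00115969, -0.00175435,  0.00076242,  0.0002911 ,
        0.00038953]), 'joint_efforts': array([-7.27207535e-04, -3.68200672e+01,  3.47413230e+01,  6.93227157e+00,
       -5.48646509e-03, -9.47124363e-06]), 'ee_pos': array([5.99624552e-01, 7.08671177e-05, 1.98690509e-01]), 'tcp_rot': array([[-1.79660688e-05, -9.99998509e-01, -1.72647889e-03],
       [-9.99999996e-01,  1.81091390e-05, -8.28526028e-05],
       [ 8.28837443e-05,  1.72647739e-03, -9.99998506e-01]]), 'force': array([ 0.23690862, -0.58702509, -0.08563454]), 'wrist_torque': array([ 0.01066847,  0.04945057, -0.03575404]), 'width': 0.08540448043799563}
scene {'fov_y': 56.98546188382094, 'cx': 319.2082647280752, 'cy': 203.4443404696556, 'T': array([[ 0.56693133, -0.61684414,  0.54597819,  1.0988214 ],
       [ 0.82373865,  0.42981764, -0.36974509, -0.38390427],
       [-0.00659596,  0.65936341,  0.75179544,  0.77578322],
       [ 0.        ,  0.       
[... 1359 characters left out ...]
{'fov_y': 59.44529630047898, 'cx': 321.6396789521869, 'cy': 199.90657236360803, 'T_tool_cam': array([[-2.43407960e-04,  9.57564139e-01,  2.88220160e-01,
         7.33363099e-02],
       [ 9.99999205e-01,  5.89577668e-04, -1.11425469e-03,
        -8.02558141e-04],
       [-1.23689850e-03,  2.88219660e-01, -9.57563522e-01,
        -1.73207181e-01],
       [ 0.00000000e+00,  0.00000000e+00,  0.00000000e+00,
         1.00000000e+00]])}
station 0.61 [0.5559 0.0384 0.01  ]
pipe 0.66 [0.5574 0.0379 0.039 ]
profile 0.72 [ 0.5875 -0.0582  0.0416]
parts_tray 0.83 [ 0.7713 -0.1211  0.0015]
jar 0.64 [ 0.585  -0.0599  0.0419]
screwdriver 0.86 [0.84   0.1838 0.0116]
valve_wheel 0.65 [0.5256 0.167  0.0924]
```

View pics/scene0.png

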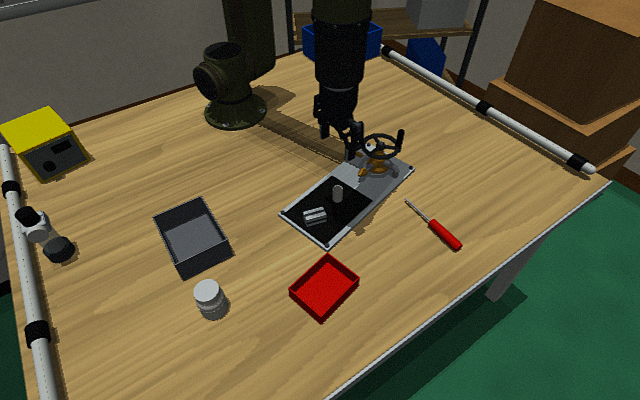

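View pics/side0.png

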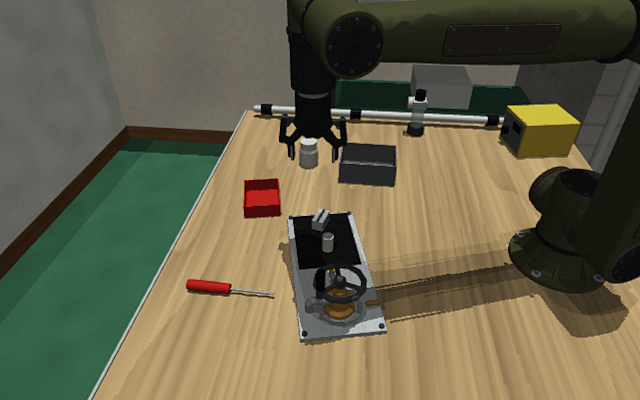

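View pics/wrist0.png

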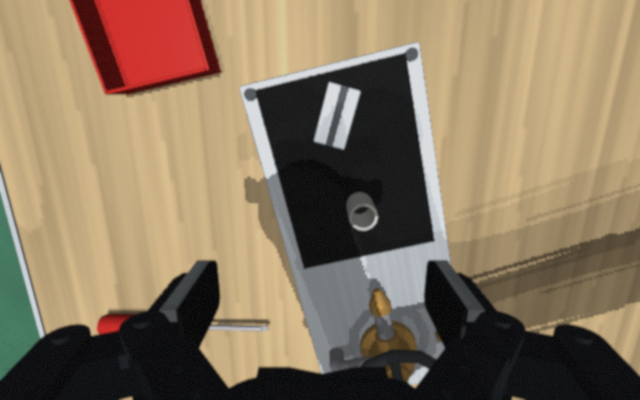

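Scene picture: bin at (193,237), jar at (208,298), tray at (325,287), pad offcuts at (338,193) and (315,215), wheel at (380,148) with the handle at (401,137). Next I'll fit the geometry from depth.

```bash
cat > h.py <<'E'
from station import manip
import numpy as np, cv2
def T_of(c,s=None):
    m=manip.camera_model(c)
    if "T" in m: return m["T"],m
    T=np.eye(4);T[:3,:3]=s["tcp_rot"];T[:3,3]=s["ee_pos"];return T@m["T_tool_cam"],m
def cloud(d,T,m):
    f=200/np.tan(np.radians(m["fov_y"]/2)); v,u=np.mgrid[0:400,0:640]
    P=np.stack([(u-m["cx"])/f*d,-(v-m["cy"])/f*d,-d,np.ones_like(d)],-1)@T.T
    P=P[...,:3]; P[d<=0]=np.nan; return P
def proj(p,T,m):
    f=200/np.tan(np.radians(m["fov_y"]/2)); q=np.linalg.inv(T)@np.r_[p,1]
    return m["cx"]+f*q[0]/-q[2], m["cy"]-f*q[1]/-q[2]
def Rdown(yaw):  # tool y axis (jaw) at angle yaw in world
    y=np.array([np.cos(yaw),np.sin(yaw),0]); z=np.array([0,0,-1.]); x=np.cross(y,z)
    return np.stack([x,y,z],1)
E
python3 - <<'E'
from h import *
s=manip.get_state()
C={}
for c in ["scene","side","wrist"]:
    T,m=T_of(c,s); C[c]=cloud(np.load(f"pics/{c}0d.npy"),T,m)
def sel(c,x0,x1,y0,y1,z0,z1):
    P=C[c].reshape(-1,3); k=(P[:,0]>x0)&(P[:,0]<x1)&(P[:,1]>y0)&(P[:,1]<y1)&(P[:,2]>z0)&(P[:,2]<z1); return P[k]
def rect(n,Q):
    if len(Q)<5: print(n,len(Q));return
    r=cv2.minAreaRect((Q[:,:2]*1000).astype(np.float32)); print(n,len(Q),np.round(r[0],1),np.round(r[1],1),round(r[2],1),'z',np.median(Q[:,2]).round(4))
for c in C:
    print(c)
    rect("bench",sel(c,.3,.9,-.45,.4,-.01,.005)[:])
    rect("plate",sel(c,.4,.68,-.15,.36,.008,.018))
    rect("pipe top",sel(c,.52,.6,.0,.08,.05,.062))
    rect("prof top",sel(c,.53,.65,-.11,0.0,.039,.050))
    rect("prof all",sel(c,.53,.65,-.11,0.0,.022,.050))
    rect("rim bin",sel(c,.33,.59,-.42,-.2,.062,.076))
    rect("rim wheel",sel(c,.42,.65,.12,.33,.09,.1))
    Q=sel(c,.48,.62,.18,.32,.11,.16); rect("handle",Q)
    if len(Q): print(Q.mean(0),Q[:,2].max())
    rect("jar",sel(c,.6,.72,-.43,-.3,.07,.1))
E
```

```text
scene
bench 47955 [600. -25.] [850. 600.] 90.0 z -0.0001
plate 5390 [578.1 101.8] [240.5 403.6] 13.1 z 0.013
pipe top 46 [560.7  40.4] [24.3 29.2] 53.9 z 0.0549
prof top 210 [587.1 -52.6] [54.3 31.2] 74.8 z 0.0437
prof all 305 [587.1 -52.7] [54.8 31.3] 75.7 z 0.043
rim bin 533 [ 469.2 -339. ] [130.  173.7] 88.8 z 0.0683
rim wheel 432 [522.3 219.1] [106.4 106.7] 85.0 z 0.0949
handle 100 [558.3 253.1] [16.5 14.7] 76.9 z 0.1345
[0.55970179 0.25110168 0.13474841] 0.1544923542357911
jar 536 [ 659.4 -371.2] [51.1 52.1] 68.1 z 0.0842
side
bench 44194 [600. -25.] [600.  849.9] 0.0 z 0.0015
plate 6790 [577.6  99.8] [242.5 403.9] 13.3 z 0.0141
pipe top 67 [557.7  40.7] [28.2 24.6] 89.8 z 0.0551
prof top 178 [584.8 -53.1] [57.6 31.6] 75.7 z 0.0457
prof all 267 [584.8 -53.1] [57.6 31.6] 75.7 z 0.0444
rim bin 430 [ 467.1 -340.4] [138.7 168.6] 88.2 z 0.0685
rim wheel 886 [518.9 220.3] [107.7 108.2] 1.3 z 0.0959
handle 189 [554.8 254.1] [16.9 16.8] 48.6 z 0.1386
[0.55496821 0.25757142 0.13677212] 0.15618287025143907
jar 173 [ 657.2 -368.9] [50.9 48.1] 4.5 z 0.0857
wrist
bench 130852 [600.   80.4] [600.1 480.6] 0.0 z -0.0011
plate 42141 [568.1  81.9] [228.4 403.2] 1.5 z 0.0122
pipe top 299 [560.6  38.6] [27.  26.7] 1.5 z 0.0545
prof top 1986 [587.  -54.4] [54.8 30.1] 75.0 z 0.043
prof all 2011 [587.2 -54.5] [54.8 30.4] 75.0 z 0.043
rim bin 0
rim wheel 891 [525.1 176.9] [36.8 62.7] 67.9 z 0.0936
handle 0
jar 0
```

```bash
python3 - <<'E'
from h import *
R=Rdown(np.pi)
manip.reach([.560,.040,.09],R); manip.movel([.560,.040,.025],speed=.12)
manip.move_gripper(0.0); s=manip.get_state(); print(s["clock"],s["width"],s["ee_pos"],s["force"])
manip.movel([.560,.040,.14],speed=.25)
s=manip.get_state(); print(s["clock"],s["width"],s["force"])
manip.reach([.467,-.304,.14],R)
manip.movel([.467,-.304,.033],speed=.2)
print(manip.get_state()["force"])
manip.move_gripper(0.055)
manip.movel([.467,-.304,.14],speed=.25)
s=manip.get_state(); print(s["clock"],s["width"],s["ee_pos"])
p,d=manip.read_camera("scene"); cv2.imwrite("pics/scene1.png",p[:,:,::-1])
E
```

```text
3.5167 -5.1167758762171325e-05 [0.55998729 0.04000662 0.02499711] [0.324438   0.65729376 0.19772866]
4.125 6.020525971172917e-06 [-0.8494455  -0.78654335 -0.18812283]
[ 0.17890463  0.40406379 -0.05907639]
7.2917 0.05467831776173187 [ 0.46726379 -0.30393407  0.14063895]
```

View pics/scene1.png

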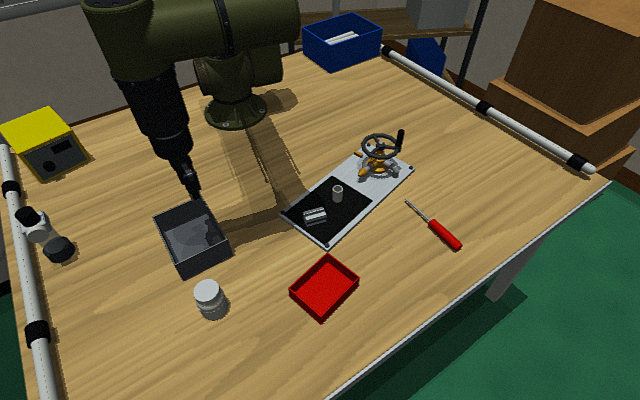

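The gripper shut on nothing: the pipe is still standing at (338,193). I'll re-measure before retrying.

```bash
python3 - <<'E'
from h import *
R=Rdown(np.pi)
manip.move_gripper(0.085)
manip.reach([.56,.04,.2],R)
s=manip.get_state(); print(s["clock"],s["ee_pos"],s["width"])
for c in ["scene","side","wrist"]:
    T,m=T_of(c,s)
    p,d=manip.read_camera(c); cv2.imwrite(f"pics/{c}2.png",p[:,:,::-1]); np.save(f"pics/{c}2d.npy",d)
    P=cloud(d,T,m).reshape(-1,3)
    for n,(x0,x1,y0,y1,z0,z1) in dict(pipe=(.5,.62,-.02,.1,.05,.062),pipeall=(.5,.62,-.02,.1,.03,.062),prof=(.53,.65,-.11,0,.036,.05)).items():
        Q=P[(P[:,0]>x0)&(P[:,0]<x1)&(P[:,1]>y0)&(P[:,1]<y1)&(P[:,2]>z0)&(P[:,2]<z1)]
        if len(Q)>5: r=cv2.minAreaRect((Q[:,:2]*1000).astype(np.float32)); print(c,n,len(Q),r)
E
```

```text
9.1083 [0.55992166 0.03910761 0.19978643] 0.08523807897844661
scene pipe 48 ((560.2117309570312, 40.85538101196289), (24.320798873901367, 27.571887969970703), 53.74750900268555)
scene pipeall 125 ((560.495361328125, 41.20307922363281), (25.207801818847656, 28.217750549316406), 54.04570770263672)
scene prof 228 ((586.6294555664062, -52.164669036865234), (55.383121490478516, 33.99595260620117), 73.9040298461914)
side pipe 70 ((557.7381591796875, 40.29197692871094), (24.352224349975586, 29.608474731445312), 4.825459003448486)
side pipeall 161 ((558.1215209960938, 40.3883056640625), (29.427303314208984, 25.66631507873535), 68.63034057617188)
side prof 196 ((585.5015869140625, -54.34156036376953), (59.37710189819336, 31.3624324798584), 75.61945343017578)
wrist pipe 305 ((560.6556396484375, 39.176429748535156), (26.927766799926758, 27.330013275146484), 75.17314147949219)
wrist pipeall 516 ((560.602783203125, 39.14546585083008), (27.1236572265625, 27.34225082397461), 72.82624053955078)
wrist prof 2223 ((587.011962890625, -54.146148681640625), (54.94534683227539, 30.054845809936523), 74.95773315429688)
```

View pics/wrist2.png

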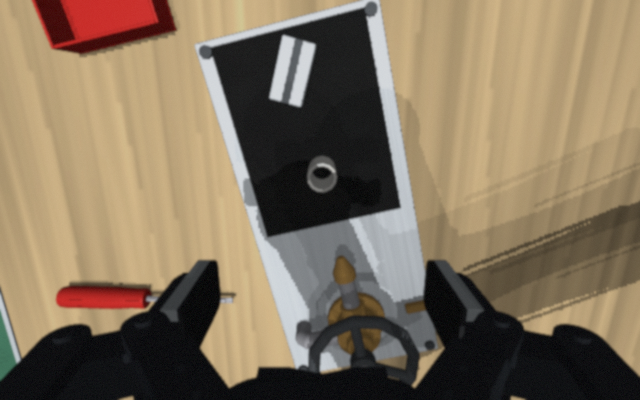

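View pics/side2.png

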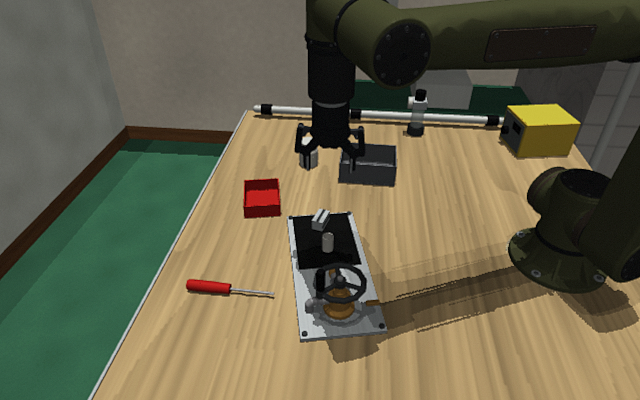

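The pipe hasn't moved and all three cameras agree on (.560,.040), so the cause is unclear. I'll go down again and watch during the closing.

```bash
python3 - <<'E'
from h import *
s=manip.get_state()
for c in ["scene","side"]:
    T,m=T_of(c); print(c,"tcp px",proj(s["ee_pos"],T,m),"pipe px",proj([.56,.04,.056],T,m))
manip.movel([.560,.040,.025],speed=.15,guard=15)
s=manip.get_state(); print(s["clock"],s["ee_pos"],s["width"],s["force"])
ims=[]
def snap():
  for c in ["scene","side","wrist"]:
    p,d=manip.read_camera(c)
    if c=="scene": p=p[120:260,260:450]
    elif c=="side": p=p[130:310,230:430]
    else: p=p[::2,::2]
    ims.append(cv2.resize(p,(260,200)))
snap()
manip.move_gripper(0.024)
s=manip.get_state(); print(s["clock"],s["ee_pos"],s["width"],s["force"])
snap()
a=np.vstack([np.hstack(ims[:3]),np.hstack(ims[3:])]); cv2.imwrite("pics/close.png",a[:,:,::-1])
E
```

```text
scene tcp px (np.float64(338.6310368085329), np.float64(147.40601403663996)) pipe px (np.float64(337.2069092448777), np.float64(188.59815399145972))
side tcp px (np.float64(328.24252548956406), np.float64(187.75571437052213)) pipe px (np.float64(327.0748960931981), np.float64(236.8183745750216))
10.575 [0.56069457 0.04015215 0.02613774] 0.08519775274008728 [ 0.15253268 -0.64920944  0.71875711]
11.3333 [0.55999089 0.0399589  0.02497627] 0.024392764104123662 [0.82210076 0.20710759 0.51373407]
```

View pics/close.png

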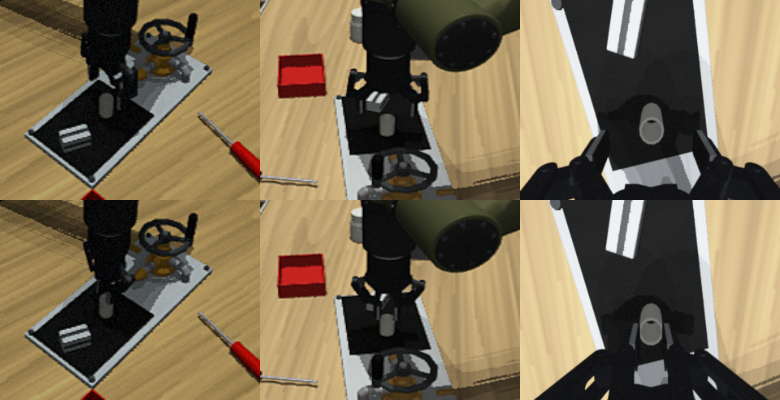

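```bash
python3 - <<'E'
from h import *
s=manip.get_state(); print(s["ee_pos"],s["tcp_rot"].round(3))
for c in ["scene","side","wrist"]:
    T,m=T_of(c,s); p,d=manip.read_camera(c); np.save(f"pics/{c}3d.npy",d); cv2.imwrite(f"pics/{c}3.png",p[:,:,::-1])
    P=cloud(d,T,m); 
    k=(np.abs(P[...,0]-.56)<.1)&(np.abs(P[...,1]-.04)<.1)&(P[...,2]>.03)&(P[...,2]<.22)&(p.max(-1)<75)
    Q=P[k]
    for z in np.arange(.03,.16,.01):
        q=Q[(Q[:,2]>=z)&(Q[:,2]<z+.01)]
        if len(q): print(c,z.round(3),len(q),q.min(0).round(3),q.max(0).round(3))
p=cv2.imread("pics/side3.png")[180:280,270:390]; q=cv2.imread("pics/scene3.png")[140:240,280:400]
cv2.imwrite("pics/z3.png",cv2.resize(np.hstack([p,q]),None,fx=3,fy=3))
E
```

```text
[0.55999167 0.0399985  0.02499846] [[ 0. -1. -0.]
 [-1. -0. -0.]
 [ 0.  0. -1.]]
scene 0.03 62 [ 0.542 -0.06   0.03 ] [0.609 0.138 0.04 ]
scene 0.04 73 [ 0.531 -0.059  0.04 ] [0.607 0.139 0.05 ]
scene 0.05 29 [0.546 0.026 0.051] [0.578 0.048 0.06 ]
scene 0.06 32 [0.542 0.03  0.061] [0.586 0.049 0.07 ]
scene 0.07 36 [0.542 0.03  0.071] [0.587 0.048 0.08 ]
scene 0.08 34 [0.543 0.031 0.08 ] [0.586 0.047 0.09 ]
scene 0.09 29 [0.538 0.03  0.09 ] [0.586 0.043 0.1  ]
scene 0.1 68 [0.515 0.028 0.1  ] [0.604 0.052 0.11 ]
scene 0.11 51 [0.511 0.029 0.11 ] [0.609 0.054 0.12 ]
scene 0.12 89 [0.507 0.024 0.12 ] [0.615 0.055 0.13 ]
scene 0.13 72 [0.503 0.024 0.13 ] [0.62  0.051 0.14 ]
scene 0.14 76 [0.497 0.023 0.14 ] [0.625 0.052 0.15 ]
scene 0.15 130 [0.496 0.022 0.15 ] [0.626 0.054 0.16 ]
side 0.03 22 [ 0.545 -0.06   0.03 ] [0.594 0.046 0.039]
side 0.04 8 [ 0.545 -0.056  0.041] [0.573 0.044 0.047]
side 0.05 11 [0.545 0.026 0.05 ] [0.571 0.047 0.059]
side 0.06 29 [0.534 0.032 0.06 ] [0.584 0.052 0.07 ]
side 0.07 39 [0.534 0.032 0.07 ] [0.584 0.053 0.079]
side 0.08 40 [0.534 0.036 0.08 ] [0.584 0
[... 350 characters left out ...]
95 0.028 0.15 ] [0.623 0.061 0.16 ]
wrist 0.03 75 [ 0.547 -0.06   0.03 ] [0.58  0.038 0.039]
wrist 0.04 2 [0.547 0.035 0.042] [0.574 0.036 0.042]
wrist 0.05 80 [0.543 0.029 0.055] [0.579 0.05  0.06 ]
wrist 0.06 584 [0.535 0.028 0.06 ] [0.586 0.051 0.07 ]
wrist 0.07 771 [0.535 0.028 0.07 ] [0.586 0.051 0.08 ]
wrist 0.08 778 [0.535 0.028 0.08 ] [0.586 0.051 0.09 ]
wrist 0.09 1492 [0.523 0.026 0.09 ] [0.595 0.051 0.1  ]
wrist 0.1 4264 [0.515 0.026 0.1  ] [0.607 0.052 0.11 ]
wrist 0.11 9012 [0.51  0.023 0.11 ] [0.612 0.052 0.12 ]
wrist 0.12 7775 [0.505 0.022 0.12 ] [0.616 0.049 0.13 ]
wrist 0.13 11921 [0.499 0.022 0.13 ] [0.621 0.038 0.14 ]
wrist 0.14 2246 [0.501 0.021 0.14 ] [0.62  0.028 0.146]
```

View pics/z3.png

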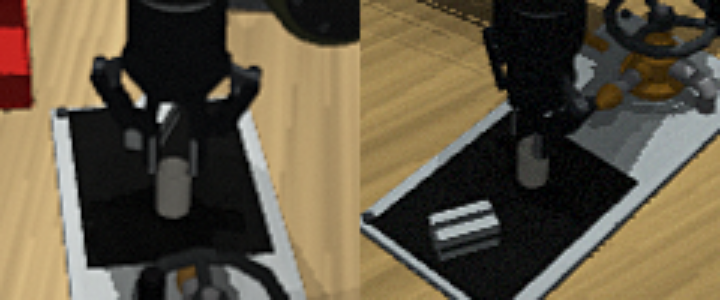

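All three clouds put the fingertips at z≈.058 while the reported TCP z is .025. So the real tips sit about 33 mm short of the reported TCP (at 24 mm opening), and the fingers closed above the pipe. I'll correct for this offset and use a guard.

```bash
python3 - <<'E'
from h import *
R=Rdown(np.pi)
manip.move_gripper(0.05)
g=manip.movel([.560,.040,-.010],speed=.1,guard=10)
s=manip.get_state(); print(g,s["clock"],s["ee_pos"],s["force"])
manip.move_gripper(0.0); s=manip.get_state(); print(s["clock"],s["width"],s["ee_pos"],s["force"])
if s["width"]>.02:
    manip.movel([.560,.040,.11],speed=.25)
    s=manip.get_state(); print(s["clock"],s["width"],s["force"])
E
```

```text
False 12.5 [ 0.55997956  0.03982585 -0.01005899] [0.51567145 0.63983066 0.33591089]
12.8333 0.027108689608501452 [ 0.56080276  0.04015801 -0.00880884] [-0.6511227   0.37741958  3.3363159 ]
13.4667 0.026657088957818903 [ 0.51292219 -0.32481786 -0.48461564]
```

```bash
python3 - <<'E'
from h import *
R=Rdown(np.pi)
manip.reach([.467,-.304,.09],R)
print(manip.movel([.467,-.304,-.008],speed=.2,guard=15),manip.get_state()["ee_pos"])
manip.move_gripper(0.055)
manip.movel([.467,-.304,.09],speed=.25)
s=manip.get_state(); print(s["clock"],s["width"])
p,d=manip.read_camera("scene"); cv2.imwrite("pics/scene4.png",p[:,:,::-1])
R2=Rdown(np.radians(165))
manip.reach([.587,-.0545,.06],R2)
print(manip.movel([.587,-.0545,-.011],speed=.15,guard=10))
manip.move_gripper(0.0); s=manip.get_state(); print(s["clock"],s["width"],s["ee_pos"],s["force"])
if s["width"]>.022:
    manip.movel([.587,-.0545,.09],speed=.25)
    s=manip.get_state(); print(s["clock"],s["width"],s["force"])
E
```

```text
False [ 0.46795515 -0.30407446 -0.00672263]
16.375 0.055051390538073314
False
18.4667 0.029479263046220727 [ 0.58815381 -0.05441544 -0.00918651] [-1.41485579  0.96181815  5.16555807]
19.0167 0.028835190090521604 [-0.1762272   0.53973333 -1.44961702]
```

View pics/scene4.png

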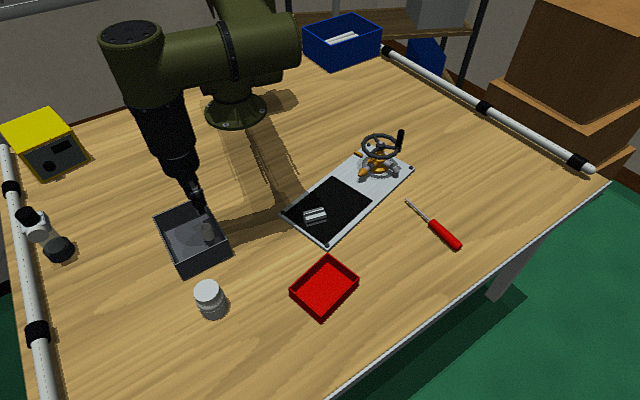

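```bash
python3 - <<'E'
from h import *
R=Rdown(np.pi)
manip.reach([.467,-.364,.09],R)
print(manip.movel([.467,-.364,-.006],speed=.2,guard=15),manip.get_state()["ee_pos"])
manip.move_gripper(0.06)
manip.movel([.467,-.364,.11],speed=.25)
s=manip.get_state(); print(s["clock"],s["width"])
p,d=manip.read_camera("scene"); cv2.imwrite("pics/scene5.png",p[:,:,::-1]); np.save("pics/scene5d.npy",d)
Ts,ms=T_of("scene"); 
p,d2=manip.read_camera("side"); np.save("pics/side5d.npy",d2)
manip.reach([.521,.275,.23],R)
manip.pause(.2)
s=manip.get_state(); Tw,mw=T_of("wrist",s)
p,dw=manip.read_camera("wrist"); cv2.imwrite("pics/wrist5.png",p[:,:,::-1]); np.save("pics/wrist5d.npy",dw)
hb=manip.cut_out("wrist","crank_handle"); hm=[x["mask"] for x in hb[:1]]
from scipy.optimize import least_squares
for c,dd in (("scene",d),("side",d2),("wrist",dw)):
    T,m=T_of(c,s); P=cloud(dd,T,m).reshape(-1,3)
    k=(np.hypot(P[:,0]-.5205,P[:,1]-.2197)<.064)&(np.hypot(P[:,0]-.5205,P[:,1]-.2197)>.035)
    Q=P[k&(P[:,2]>.088)&(P[:,2]<.099)]
    r=least_squares(lambda v:np.hypot(Q[:,0]-v[0],Q[:,1]-v[1])-v[2],[.52,.22,.05],loss='soft_l1',f_scale=.002)
    H=P[k&(P[:,2]>.147)&(P[:,2]<.158)]; H2=P[k&(P[:,2]>.115)&(P[:,2]<.158)]
    print(c,len(Q),r.x.round(4),"top",len(H),H.mean(0).round(4) if len(H) else "", H[:,:2].min(0) if len(H) else "",H[:,:2].max(0) if len(H) else "", "all",len(H2),(H2[:,:2].min(0)+H2[:,:2].max(0))/2 if len(H2) else "")
if hm: print("mask",hb[0]["confidence"],np.argwhere(hm[0]).mean(0), hm[0].sum())
print(manip.get_state()["clock"])
E
```

```text
False [ 0.4679535  -0.36410656 -0.00472533]
21.9333 0.06015233947092062
scene 368 [0.5222 0.2186 0.0486] top 29 [0.5583 0.2529 0.1516] [0.54907681 0.24524937] [0.56483413 0.25926558] all 86 [0.55769336 0.25225747]
side 682 [0.5195 0.2223 0.0491] top 62 [0.5549 0.2553 0.1523] [0.54649972 0.24596564] [0.56379675 0.26285538] all 172 [0.55507335 0.25443036]
wrist 5166 [0.5202 0.2188 0.0479] top 428 [0.5566 0.2522 0.151 ] [0.54871882 0.24412897] [0.56500941 0.26160436] all 604 [0.5566663  0.25283303]
mask 0.8 [163.81132075 276.5927673 ] 636
24.6583
```

View pics/scene5.png

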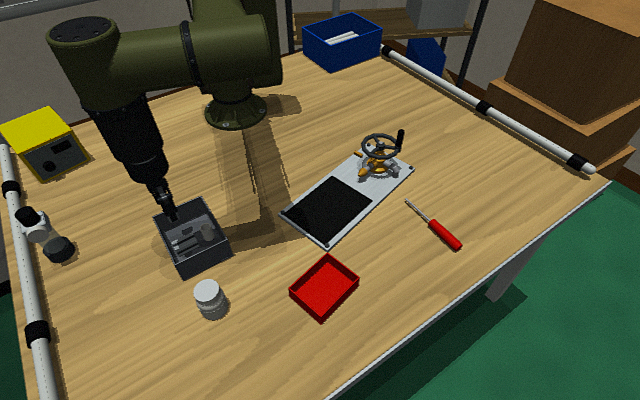

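View pics/wrist5.png

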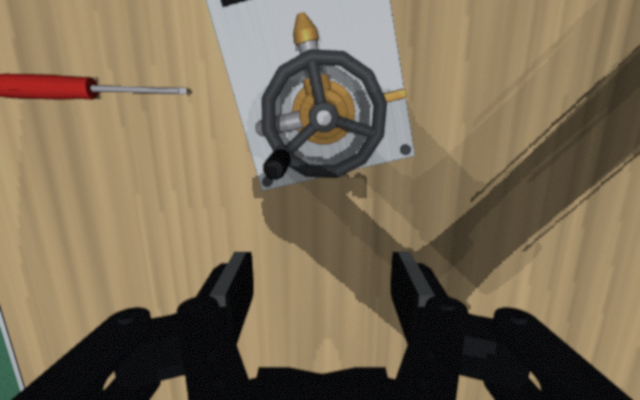

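The pad is empty and both offcuts show in the bin around (195,240). In the wrist view the wheel hub is at (323,117), the handle at (277,163) and the lug at (397,95). Axis ≈ (.5205,.2193), handle angle 43°, shut at about −167°. Now I'll grip the handle.

```bash
cat >> h.py <<'E'
import json
def crank(t0,t1,c,r,z,o,step=20,speed=.1,fstop=None,gain=.00004,verbose=True):
    n=int(np.ceil(abs(t1-t0)/step)); o=np.array(o,float)
    for i in range(1,n+1):
        t=t0+(t1-t0)*i/n; a=np.radians(t); e=np.array([np.cos(a),np.sin(a)]); tg=np.array([-e[1],e[0]])
        p=np.array(c)+r*e+o
        manip.movel([p[0],p[1],z],speed=speed)
        s=manip.get_state(); F=s["force"][:2]; fr=F@e; ft=F@tg
        if verbose: print(f"{t:7.1f} t={s['clock']:.2f} Fr={fr:6.1f} Ft={ft:6.1f} Fz={s['force'][2]:5.1f} w={s['width']:.4f} act={np.degrees(np.arctan2(*(s['ee_pos'][:2]-c-o)[::-1])):.1f} o={o.round(4)}")
        o+=gain*fr*e
        if fstop and abs(ft)>fstop: print("stop"); return t,o
    return t1,o
E
python3 - <<'E'
from h import *
R=Rdown(np.pi); c=np.array([.5205,.2193]); z=.079
manip.move_gripper(.05)
manip.reach([.5566,.2527,.14],R)
print(manip.movel([.5566,.2527,z],speed=.12,guard=8)); manip.pause(.2)
s=manip.get_state(); F0=s["force"]; print(s["clock"],F0,s["ee_pos"])
manip.move_gripper(0.0); s=manip.get_state(); print(s["clock"],s["width"],s["ee_pos"],s["force"])
manip.pause(.2); s=manip.get_state(); print(s["force"])
if s["width"]>.012:
    print(crank(43,-17,c,.05,z,[0,0],step=20))
for cc in ["scene","side"]:
    p,d=manip.read_camera(cc); cv2.imwrite(f"pics/{cc}6.png",p[:,:,::-1])
a=cv2.imread("pics/scene6.png")[90:210,310:460]; b=cv2.imread("pics/side6.png")[180:350,250:430]
cv2.imwrite("pics/g6.png",np.hstack([cv2.resize(a,(390,360)),cv2.resize(b,(390,360))]))
E
```

```text
False
26.2667 [ 0.1280038   0.32793533 -0.82897492] [0.55713087 0.25306736 0.08026668]
26.6667 0.01671722786507005 [0.55671494 0.25264717 0.07936077] [-1.10170537  0.00346508  2.5036842 ]
[-1.16357243 -1.10855553  3.63129946]
   23.0 t=27.18 Fr=  -6.3 Ft=  -1.5 Fz=  5.4 w=0.0164 act=21.5 o=[0. 0.]
    3.0 t=27.51 Fr=  -4.8 Ft=  -0.6 Fz=  4.9 w=0.0167 act=1.7 o=[-0.0002 -0.0001]
  -17.0 t=27.83 Fr=  -5.3 Ft=  -2.3 Fz=  5.3 w=0.0166 act=-17.9 o=[-0.0004 -0.0001]
(-17, array([-6.25246494e-04, -4.63836170e-05]))
```

View pics/g6.png

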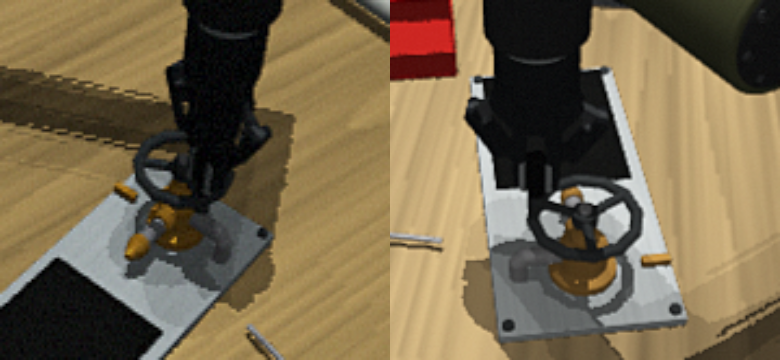

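Holding well with only about 5 N radial. I'll carry on to the stop.

```bash
python3 - <<'E'
from h import *
c=np.array([.5205,.2193]); z=.079
t,o=crank(-17,-157,c,.05,z,[-.0006,0],step=20)
t,o=crank(t,-180,c,.05,z,o,step=3,speed=.04,fstop=12)
manip.pause(.4)
s=manip.get_state(); print(s["force"],s["ee_pos"],s["clock"]); v=s["ee_pos"][:2]-c-o; print(np.degrees(np.arctan2(v[1],v[0])),np.hypot(*v))
json.dump([t,list(o)],open("st.json","w"))
E
```

```text
-37.0 t=28.26 Fr=  -2.1 Ft=  -1.5 Fz=  4.3 w=0.0164 act=-37.2 o=[-0.0006  0.    ]
  -57.0 t=28.58 Fr=   1.1 Ft=  -0.7 Fz=  5.2 w=0.0168 act=-57.0 o=[-0.0007  0.0001]
  -77.0 t=28.91 Fr=   3.4 Ft=  -1.4 Fz=  5.3 w=0.0165 act=-77.0 o=[-0.0006  0.    ]
  -97.0 t=29.23 Fr=   3.8 Ft=  -1.5 Fz=  5.9 w=0.0166 act=-97.0 o=[-0.0006 -0.0001]
 -117.0 t=29.56 Fr=   3.7 Ft=  -2.2 Fz=  6.8 w=0.0168 act=-117.2 o=[-0.0006 -0.0003]
 -137.0 t=29.88 Fr=   5.0 Ft=  -1.0 Fz=  7.7 w=0.0165 act=-137.6 o=[-0.0007 -0.0004]
 -157.0 t=30.21 Fr=   3.7 Ft=  -1.0 Fz=  7.8 w=0.0168 act=-158.1 o=[-0.0008 -0.0005]
 -159.9 t=30.46 Fr=   3.4 Ft=  -0.4 Fz=  7.4 w=0.0164 act=-160.7 o=[-0.001  -0.0006]
 -162.8 t=30.71 Fr=   3.6 Ft=   0.1 Fz=  6.6 w=0.0165 act=-163.5 o=[-0.0011 -0.0006]
 -165.6 t=30.96 Fr=   1.7 Ft=  -0.1 Fz=  6.1 w=0.0164 act=-166.5 o=[-0.0012 -0.0007]
 -168.5 t=31.21 Fr=  -0.3 Ft=   6.2 Fz=  5.5 w=0.0167 act=-167.0 o=[-0.0013 -0.0007]
 -171.4 t=31.46 Fr=  -2.8 Ft=  16.0 Fz=  5.5 w=0.0162 act=-167.0 o=[-0.0013 -0.0007]
stop
[  4.11606945 -14.91477129   5.45225483] [0.47094112 0.20750872 0.07929904] 31.8583
-167.06722045363585 0.04962932036679365
```

The stop was felt at −167.0°, as predicted. Now back off 720°.

```bash
python3 - <<'E'
from h import *
c=np.array([.5205,.2193]); z=.079
t,o=json.load(open("st.json"))
t,o=crank(-167,-167+360,c,.05,z,o,step=20)
json.dump([t,list(o)],open("st.json","w"))
E
```

```text
-147.0 t=32.22 Fr=   2.0 Ft=   1.0 Fz=  6.3 w=0.0164 act=-146.7 o=[-0.0012 -0.0007]
 -127.0 t=32.54 Fr=   2.7 Ft=   0.9 Fz=  7.2 w=0.0162 act=-126.5 o=[-0.0013 -0.0007]
 -107.0 t=32.87 Fr=   1.4 Ft=   0.4 Fz=  5.6 w=0.0168 act=-106.1 o=[-0.0013 -0.0008]
  -87.0 t=33.19 Fr=   2.0 Ft=   0.4 Fz=  5.4 w=0.0167 act=-85.7 o=[-0.0013 -0.0009]
  -67.0 t=33.52 Fr=   0.5 Ft=   0.2 Fz=  4.9 w=0.0167 act=-65.4 o=[-0.0013 -0.0009]
  -47.0 t=33.84 Fr=   1.7 Ft=   1.0 Fz=  5.5 w=0.0164 act=-45.2 o=[-0.0013 -0.001 ]
  -27.0 t=34.17 Fr=   0.4 Ft=  -0.5 Fz=  6.2 w=0.0165 act=-25.0 o=[-0.0013 -0.001 ]
   -7.0 t=34.49 Fr=  -0.9 Ft=   0.5 Fz=  6.3 w=0.0169 act=-5.1 o=[-0.0013 -0.001 ]
   13.0 t=34.82 Fr=  -0.7 Ft=   1.1 Fz=  6.5 w=0.0165 act=14.7 o=[-0.0013 -0.001 ]
   33.0 t=35.14 Fr=  -0.4 Ft=   0.2 Fz=  7.1 w=0.0162 act=34.4 o=[-0.0013 -0.001 ]
   53.0 t=35.47 Fr=  -0.9 Ft=   0.4 Fz=  7.3 w=0.0163 act=53.9 o=[-0.0013 -0.001 ]
   73.0 t=35.79 Fr=  -1.3 Ft=   0.4 Fz=  5.9 w=0.0166 act=73.5 o=[-0.0014 -0.0011]
   93.0 t=36.12 Fr=  -1.6 Ft=   0.3 Fz=  5.8 w=0.0167 act=93.1 o=[-0.0014 -0.0011]
  113.0 t=36.44 Fr=  -0.6 Ft=  -0.3 Fz=  5.5 w=0.0164 act=112.6 o=[-0.0014 -0.0012]
  133.0 t=36.77 Fr=  -1.7 Ft=   0.0 Fz=  6.0 w=0.0168 act=132.4 o=[-0.0014 -0.0012]
  153.0 t=37.09 Fr=   0.1 Ft=  -0.3 Fz=  5.9 w=0.0167 act=152.4 o=[-0.0013 -0.0012]
  173.0 t=37.42 Fr=  -1.1 Ft=  -0.4 Fz=  6.8 w=0.0168 act=172.5 o=[-0.0013 -0.0012]
  193.0 t=37.74 Fr=  -1.2 Ft=   0.3 Fz=  6.1 w=0.0163 act=-167.3 o=[-0.0013 -0.0012]
```

```bash
python3 - <<'E'
from h import *
c=np.array([.5205,.2193]); z=.079
t,o=json.load(open("st.json"))
t,o=crank(193,553,c,.05,z,o,step=20)
manip.pause(.6)
s=manip.get_state(); v=s["ee_pos"][:2]-c-o; print(s["clock"],s["ee_pos"],s["width"],s["force"],np.degrees(np.arctan2(v[1],v[0])))
ims=[]
for cc in ["scene","side","wrist"]:
    p,d=manip.read_camera(cc); cv2.imwrite(f"pics/{cc}7.png",p[:,:,::-1]); np.save(f"pics/{cc}7d.npy",d)
a=cv2.imread("pics/scene7.png")[90:210,310:460]; b=cv2.imread("pics/side7.png")[180:350,250:430]
cv2.imwrite("pics/g7.png",np.hstack([cv2.resize(a,(390,360)),cv2.resize(b,(390,360))]))
for cc in ["scene","side"]:
    T,m=T_of(cc); P=cloud(np.load(f"pics/{cc}7d.npy"),T,m).reshape(-1,3)
    Q=P[(abs(P[:,0]-.467)<.078)&(abs(P[:,1]+.34)<.058)&(P[:,2]>.012)&(P[:,2]<.064)]
    print(cc,len(Q),Q[:,2].max() if len(Q) else "")
E
```

```text
213.0 t=38.07 Fr=  -1.2 Ft=  -0.4 Fz=  6.2 w=0.0167 act=-147.2 o=[-0.0012 -0.0012]
  233.0 t=38.39 Fr=  -0.4 Ft=   0.2 Fz=  6.9 w=0.0164 act=-126.9 o=[-0.0012 -0.0012]
  253.0 t=38.72 Fr=  -0.3 Ft=  -0.3 Fz=  8.1 w=0.0166 act=-106.5 o=[-0.0012 -0.0012]
  273.0 t=39.04 Fr=  -0.2 Ft=  -0.9 Fz=  8.4 w=0.0167 act=-86.2 o=[-0.0012 -0.0012]
  293.0 t=39.37 Fr=  -0.9 Ft=  -0.4 Fz=  7.3 w=0.0166 act=-66.0 o=[-0.0012 -0.0012]
  313.0 t=39.69 Fr=   0.4 Ft=  -0.8 Fz=  8.0 w=0.0165 act=-45.9 o=[-0.0012 -0.0011]
  333.0 t=40.02 Fr=   0.5 Ft=  -1.1 Fz=  7.3 w=0.0165 act=-26.0 o=[-0.0012 -0.0011]
  353.0 t=40.34 Fr=   1.4 Ft=  -0.8 Fz=  7.5 w=0.0165 act=-6.1 o=[-0.0012 -0.0012]
  373.0 t=40.67 Fr=   0.5 Ft=  -0.6 Fz=  8.8 w=0.0164 act=13.8 o=[-0.0011 -0.0012]
  393.0 t=40.99 Fr=   0.1 Ft=   0.4 Fz=  7.4 w=0.0167 act=33.6 o=[-0.0011 -0.0012]
  413.0 t=41.32 Fr=   0.5 Ft=  -1.3 Fz=  6.6 w=0.0164 act=53.4 o=[-0.0011 -0.0012]
  433.0 t=41.64 Fr=  -0.3 Ft=  -0.7 Fz=  6.8 w=0.0165 act=73.2 o=[-0.0011 -0.0011]
  453.0 t=41.97 Fr=   0.7 Ft=  -0.7 Fz=  7.3 w=0.0160 act=92.9 o=[-0.0011 -0.0012]
  473.0 t=42.29 Fr=  -0.3 Ft=  -0.1 Fz=  7.2 w=0.0167 act=112.6 o=[-0.0011 -0.0011]
  493.0 t=42.62 Fr=  -0.6 Ft=  -0.9 Fz=  6.5 w=0.0167 act=132.4 o=[-0.0011 -0.0011]
  513.0 t=42.94 Fr=   1.2 Ft=  -1.2 Fz=  7.3 w=0.0169 act=152.3 o=[-0.0011 -0.0012]
  533.0 t=43.27 Fr=   0.5 Ft=  -1.5 Fz=  7.7 w=0.0166 act=172.4 o=[-0.0011 -0.0011]
  553.0 t=43.59 Fr=  -0.8 Ft=  -0.7 Fz=  6.7 w=0.0165 act=-167.4 o=[-0.0011 -0.0011]
44.1917 [0.47101686 0.20766197 0.0792903 ] 0.016302999159735418 [0.60349427 1.80819198 7.22734255] -167.74428387065174
scene 547 0.06206802033550174
side 5 0.05886956535429955
```

View pics/g7.png

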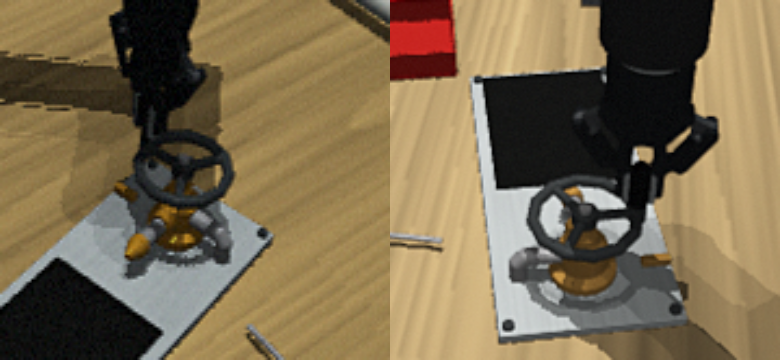

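View pics/scene7.png

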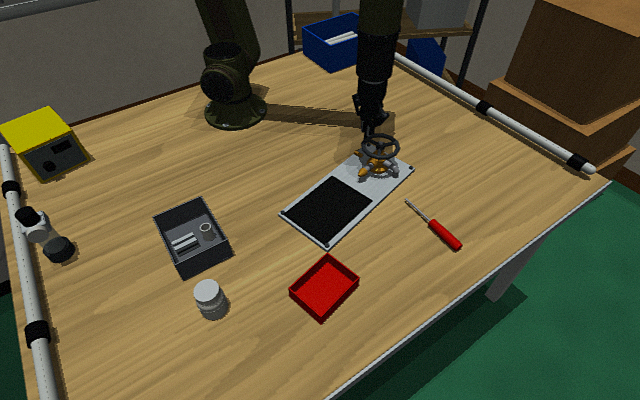

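View pics/wrist7.png

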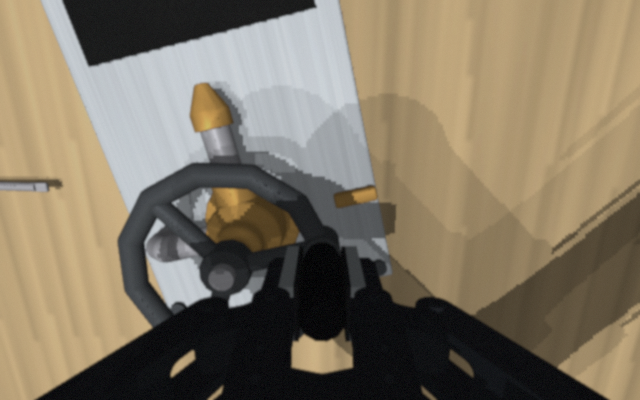

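The wrist view shows the handle still between the pads at (322,285), on the lug side. The scene view shows the profile at (183,240) and the pipe at (207,232), both in the bin. The tray, jar and screwdriver have not moved. The handle angle is about −167°, which is two turns from the stop, so I'm handing in.

```bash
python3 - <<'E'
from station import manip
s=manip.get_state(); print(s["clock"],abs(s["joint_vel"]).max(),s["width"])
manip.job_done()
E
```

```text
44.3417 0.00159714972961973 0.016543114395023473
the job is handed in; nothing more can be done
```

I put both offcuts in the scrap bin, then wound the wheel shut against its stop and backed it off 720° counter-clockwise. I handed the job in at 44.3 s with the handle still gripped. No verdict is reported, so this rests on my own checks.

- **Wheel:** the stop was felt at a handle angle of −167.0°, with the tangential force rising to 16 N. That matches the lug's direction. After the two turns the handle reads about −167.4° to −167.7°, under 1° from the target. Joint speeds were about zero.
- **Grip:** the finger opening stayed at about 16.5 mm through all the cranking, and the last wrist picture shows the handle between the pads. That is slightly under its 18 mm diameter; the offcuts also read about 1 mm small. I could not measure the contact force on the handle directly.
- **Offcuts and bystanders:** the last scene picture shows the pipe and the profile in the bin and the pad empty. The tray, jar and screwdriver look unmoved.
- **What went wrong:** the first pipe grasp closed on air without touching the pipe. The pictures showed the real fingertips about 33 mm short of the reported TCP when nearly shut, which does not agree with the description. I lowered all later grasps to allow for it, and they held first time.

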